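# Temperature round with an infrared thermometer

## Task

Lift the pocket infrared thermometer out of its holder and check the small clear portion cup first: hold it steady for two seconds with the lens pointing straight down, about 2 cm above the middle of the cup's rim. Then carry it to the large cloudy tub, over the row of jars and shakers, and finish still holding it steady in the same way, about 2 cm above the middle of the tub's rim. The thermometer must never touch the cup or the tub, and the cup, the tub, the jars and the shakers stay where they stand.

Things in the scene. Friction and masses are not known exactly. Their poses are not given: they have to be found in the camera images.
- thermometer: pocket infrared thermometer, a white upright bar 24 x 38 x 140 mm (x, y, z) with a slightly narrower grey foot (20 x 34 mm, lowest 20 mm), 0.08 to 0.17 kg, flat parallel sides. Origin: centre of its underside, where the lens is; z runs up along the bar to its top at 140 mm. It stands lens down in the holder and is loose; the display is on its -x face.
- lens (a point): the lens, centre of the thermometer's underside (same point as the thermometer's origin)
- holder: grey charging holder, fixed to the counter: base plate 74 x 88 x 8 mm, rectangular collar, inside 28 x 42 mm (2 mm of play round the bar), outside 36 x 50 mm, top 53 mm above the counter. The thermometer's underside rests 12 mm above the counter, so its upper 100 mm stand free; it comes out straight up. Origin: centre of the underside; x and y as the standing thermometer's.
- cup: small clear portion cup, open, loose, rim 92 mm across, foot 68 mm, 68 mm tall. Origin: centre of the underside, z up.
- cup_mouth (a point): centre of the portion cup's mouth, in the plane of its rim, 68 mm above the counter
- tub: large cloudy round tub, half full, open, loose, rim 130 mm across, foot 95 mm, 105 mm tall. Origin: centre of the underside, z up. The cup and the tub may stand either way round: one to the left of the row of jars, one to its right.
- tub_mouth (a point): centre of the tub's mouth, in the plane of its rim, 105 mm above the counter
- jar_red: spice jar with a red cap, 54 mm across, 125 mm tall, loose; origin: centre of the underside. One of four in a row that runs away from the robot between the cup and the tub, in any order; leave it alone.
- jar_flap: spice jar with a black cap, 61 mm across, 122 mm tall, loose, in the same row; origin: centre of the underside
- shaker: dark shaker with a metal top, 49 mm across, 110 mm tall, loose, in the same row; origin: centre of the underside
- shaker_salt: small glass shaker with a domed metal top, 44 mm across, 90 mm tall, loose, in the same row; origin: centre of the underside

How it is judged:
On the way:
1. the thermometer is held steady, lens down, 7 to 35 mm above the rim of the portion cup and within 15 mm of its middle, for 1.5 s (horizontal distance between lens and cup_mouth below 0.015 m and z of lens in the frame of cup_mouth between 0.007 and 0.035 m and angle between thermometer's own z axis and vertical below 0.12 rad and linear speed of thermometer below 0.03 m/s and contact force between the fingers and thermometer above 0.5 N), for 1.5 s.
At the end, for the whole second after the job is handed in: Thermometer still in the fingers, upright (0.12 rad) and still (0.03 m/s), lens 7 to 35 mm above the tub's rim and within 15 mm of its middle, not touching the tub; tub, cup, jars and shakers upright (0.15 rad), within 20 mm of where they were (horizontal distance between lens and tub_mouth below 0.015 m and z of lens in the frame of tub_mouth between 0.007 and 0.035 m and angle between thermometer's own z axis and vertical below 0.12 rad and linear speed of thermometer below 0.03 m/s and contact force between the fingers and thermometer above 0.5 N and contact force between thermometer and tub below 0.2 N and distance of each of tub, cup, jar_red, jar_flap, shaker, shaker_salt from where it was at the start of the episode below 0.02 m and angle between each of tub, cup, jar_red, jar_flap, shaker, shaker_salt's own z axis and vertical below 0.15 rad); the arm keeps its last pose, push and grip.
It fails at once if the thermometer touches the cup or the tub (over 0.5 N) (contact force between thermometer and cup above 0.5 N or contact force between thermometer and tub above 0.5 N).
It fails at once if the cup, the tub, a jar or a shaker is moved by more than 20 mm (distance of any of tub, cup, jar_red, jar_flap, shaker, shaker_salt from where it was at the start of the episode above 0.02 m).
It also fails if it takes over 64 s, if anything falls off the work surface, if the arm or the gripper's body presses on something with over 40 N, if the wrist force passes 120 N, or if a joint passes its speed limit or range.

## Robot

A 6-joint arm with a two-finger parallel gripper is mounted at the origin on a cart in front of the work surface, level with it; the furniture and walls round the work are solid. World frame = base frame: x ahead of the robot, y to its left, z up, the work surface at z = 0. Lengths are in m, angles in rad, forces in N, time in s.
With the tool pointing down it reaches from about 0.25 to 0.775 m from the base axis. Payload 4 kg.
Tool frame: the origin (TCP) lies at the very end of the fingers, on their centre line; the grasp point (between the pads) lies 19 mm behind it; z points along the fingers, y is the direction in which the jaws open and shut (so a half turn about z gives the same grasp; the last joint's range is limited). The gripper opens to 94 mm and grips with 3 to 60 N. Pads are 16 mm wide; open, the fingers measure 119 mm over their backs; the gripper's body (75 mm by 177 mm) begins 78 mm behind the grasp point.
Start: joints at [-1.329, 0.087, 1.371, -0, 1.684, -0.103], TCP at [0.186, -0.518, 0.206] pointing down, gripper open.
Joint ranges: [-3.1, 3.1], [-0.76, 2.03], [0.27, 2.55], [-1.08, 4.22], [0.17, 2.65], [-2.57, 2.57]. Speed limits (rad/s): [2.79, 2.79, 3.14, 3.14, 3.14, 3.14].

## Interface

Orientations are given as [roll, pitch, yaw] about the fixed x, y, z axes, in that order (R = Rz(yaw) Ry(pitch) Rx(roll)).
In Python, from bench import robot, cams, models gives the robot as it stands.
- The arm moves only by the tool step_arm, never from a script. Its argument "series" is a list of rows, each a list of 5 numbers: the gripper command: -1 is shut, 1 is fully open, values between are in proportion, then the shift along the tool's x, y, z in mm, then the turn about the tool's z in degrees. A call has 1 to 20 rows; each row is the pose to reach, as a shift and turn from the pose commanded when the call began, along the tool's axes at that moment; what a row does not reach only later rows make up. A row lasts 1/8 s, in which the tool goes at most 62.5 mm and 10.7 degrees, less where a joint would pass 70% of its speed; a pose out of reach is approached as far as the arm can. A call with a gripper value outside its range is refused whole. The fingers move at their own pace and stop on an object; the grip force is fixed at half the most. Time passes only in rows, so rows that repeat a pose let the fingers close. It gives the time, the measured TCP pose, the force and the opening at its end, in the units of the state.
- robot.get_obs(): the state, without advancing time (a new reading comes with each control period).
- cams.snapshot(name): name is "scene" or "top" or "wrist"; returns a dict with "pixels" (400x640x3 uint8, red, green, blue), "fov_y" (degrees; the focal length in pixels is half the picture's height over the tangent of half this angle, whatever the lens; pixels are square), "cx", "cy" (the principal point, pixels), "k1" (the pictures are not rectified: a ray, as slopes to the right and down, at radius r is drawn at 1 + k1 r^2 times it, then the intrinsics apply), "R" (3x3) and "t" (3): a world point X has camera coordinates R X + t. Camera axes: x right, y down, z forward; pixel columns grow to the right and rows downward; lengths in m; the calibration is good to about 2 mm. A picture is of the moment at which its call begins. There is no depth.
- robot.close_job(): hands the job in, once; it reports no verdict.
Trained networks look in a picture, given as the dict that the camera call returned (one of the last four; its "shot" number tells which), for a name from the list of things; names that differ only in an ending like _2 or _b are one class to them, and where a whole thing is asked for, a point or a joint stands for the part that bears it (a point fixed in the world has none). Each returns a list of dicts, best first, with "p" (0 to 1); they miss things now and then, are a little off and sometimes report something else, mostly with a low value. They report only what shows in the picture. A call takes as long as a camera call.
- models.find_in(picture, label): "position" ([x, y, z] in m, in world coordinates, good to about 4 mm: the middle of the surface that is visible of it).
- models.pinpoint(picture, label): "position" ([x, y, z] in m, in world coordinates, good to about 4 mm: a listed point, or the origin of a listed thing).
The state is a dict: "time": time; "joint_positions": joint angles; "qvel": joint speeds; "joint_torque": joint torques, N m; "tool_pos": TCP position; "ee_rot": TCP orientation; "wrist_force": force on the tool from outside, world axes, zero at the start; "wrist_torque": the same for the moment, N m; "width": finger opening in m.
Only numpy, scipy, OpenCV 4.12 (cv2) and the standard library are available. Lean on these libraries where they do the work, as an engineer would, in place of code of your own. Each camera call takes 0.05 s, during which the arm holds its last target. There are 200 camera calls.

## Working session

There is one attempt and no reset: what is moved stays moved. The work goes in short steps, Python scripts to look and compute and a tool call to move; the robot and the scene stay as the last step left them, time stands still between calls to the robot, and variables do not carry over. Pictures are saved under pics/ and viewed, about 8 in all and at most 12, crops included, and the job is handed in when it is done.

Besides the shell and the picture viewer there is one more tool, called after "Call:" by a JSON object that holds its "name" and its "arguments". step_arm: Moves the arm, as the interface text tells. Its arguments: {"type":"object","properties":{"series":{"type":"array","items":{"type":"array","items":{"type":"number"}}}},"required":["series"]}

```bash
mkdir -p pics; cat > h.py <<'E'
import numpy as np, cv2
from bench import robot, cams, models
def proj(s,X):
    c=s["R"]@np.array(X)+s["t"]; r=c[:2]/c[2]; r=r*(1+s["k1"]*(r@r))
    f=s["pixels"].shape[0]/2/np.tan(np.radians(s["fov_y"])/2)
    return np.array([s["cx"],s["cy"]])+f*r
def ray(s,u,v):
    f=s["pixels"].shape[0]/2/np.tan(np.radians(s["fov_y"])/2)
    d=np.array([u-s["cx"],v-s["cy"]])/f; r=d.copy()
    for _ in range(30): r=d/(1+s["k1"]*(r@r))
    R=np.array(s["R"]); return -R.T@s["t"], R.T@np.array([*r,1])
def atz(s,u,v,z):
    o,d=ray(s,u,v); return o+d*(z-o[2])/d[2]
def save(s,n,crop=None,k=1):
    p=s["pixels"][...,::-1]
    if crop: p=p[crop[1]:crop[3],crop[0]:crop[2]]
    cv2.imwrite("pics/"+n,cv2.resize(p,None,fx=k,fy=k))
E
python3 - <<'E'
from h import *
for n in ("scene","top"):
    s=cams.snapshot(n); save(s,n+"1.png"); print(n,"cam",-np.array(s["R"]).T@s["t"])
    for l in ["thermometer","holder","cup_mouth","cup","tub_mouth","tub","jar_red","jar_flap","shaker","shaker_salt"]:
        print(l,[(np.round(d["position"],3).tolist(),round(d["p"],2),proj(s,d["position"]).round().tolist()) for d in models.pinpoint(s,l)[:2]])
o=robot.get_obs();print(o)
E
```

```text
scene cam [0.1901595  0.56864036 0.88582729]
thermometer [([0.507, -0.409, 0.014], 0.76, [383.0, 141.0])]
holder [([0.51, -0.407, -0.0], 0.75, [382.0, 145.0])]
cup_mouth [([0.508, 0.311, 0.063], 0.88, [260.0, 308.0])]
cup [([0.5, 0.305, -0.001], 0.95, [268.0, 319.0])]
tub_mouth [([0.536, -0.077, 0.104], 0.96, [330.0, 183.0])]
tub [([0.537, -0.072, -0.004], 0.7, [329.0, 208.0])]
jar_red [([0.49, 0.094, -0.0], 0.84, [315.0, 256.0])]
jar_flap [([0.596, 0.084, 0.001], 0.89, [284.0, 237.0])]
shaker [([0.676, 0.108, -0.001], 0.97, [256.0, 233.0])]
shaker_salt [([0.402, 0.087, 0.001], 0.56, [345.0, 267.0])]
top cam [ 0.25249782 -0.01969516  1.48512665]
thermometer [([0.511, -0.405, 0.011], 0.58, [433.0, 210.0]), ([0.503, 0.311, -0.003], 0.25, [202.0, 238.0])]
holder [([0.514, -0.406, 0.001], 0.87, [432.0, 210.0]), ([0.49, 0.1, 0.003], 0.42, [271.0, 235.0])]
cup_mouth [([0.504, 0.311, 0.066], 0.7, [196.0, 234.0])]
cup [([0.503, 0.31, 0.0], 0.89, [202.0, 238.0])]
tub_mouth [([0.536, -0.076, 0.106], 0.92, [326.0, 207.0])]
tub [([0.532, -0.071, 0.002], 0.89, [324.0, 215.0])]
jar_red [([0.488, 0
[... 224 characters left out ...]
.003], 0.32, [202.0, 237.0])]
{'time': 1.1, 'joint_positions': array([-1.32906364e+00,  8.72050870e-02,  1.37072289e+00,  2.16659435e-05,
        1.68360496e+00, -1.03064326e-01]), 'qvel': array([ 0.00049927, -0.00071023, -0.00087546,  0.00068197, -0.00059992,
       -0.00053279]), 'joint_torque': array([-4.16772755e-04, -3.40049851e+01, -3.02602315e+01,  7.16925343e-02,
        2.37484986e-02, -1.12558206e-05]), 'tool_pos': array([ 0.18592648, -0.51763019,  0.20549146]), 'ee_rot': array([ 3.14153104e+00, -1.52699153e-05,  3.44799452e-01]), 'wrist_force': array([-0.96103691, -0.27420689,  0.29718174]), 'wrist_torque': array([-0.023213 ,  0.027783 ,  0.0112124]), 'width': 0.09405507398498211}
```

View images.

```bash
python3 - <<'E'
import cv2
a=cv2.imread('pics/scene1.png');b=cv2.imread('pics/top1.png')
cv2.imwrite('pics/th.png',cv2.vconcat([cv2.resize(a[60:200,290:480],(760,560))]))
E
```

```text
(no output)
```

View pics/scene1.png

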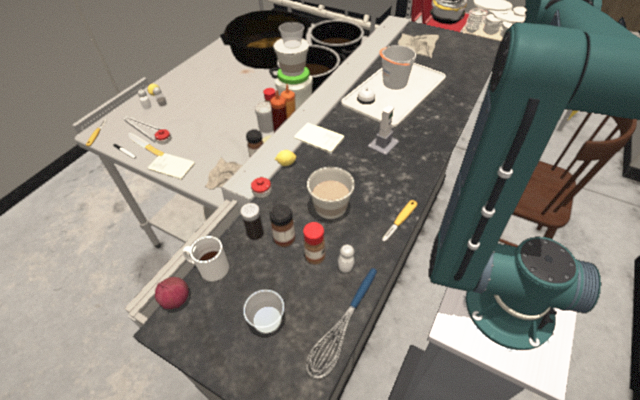

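View pics/top1.png

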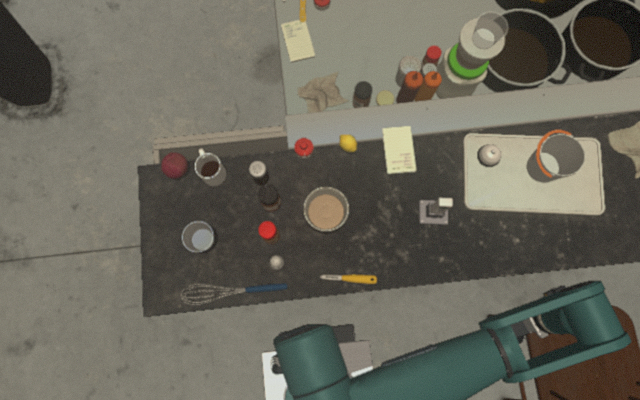

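View pics/th.png

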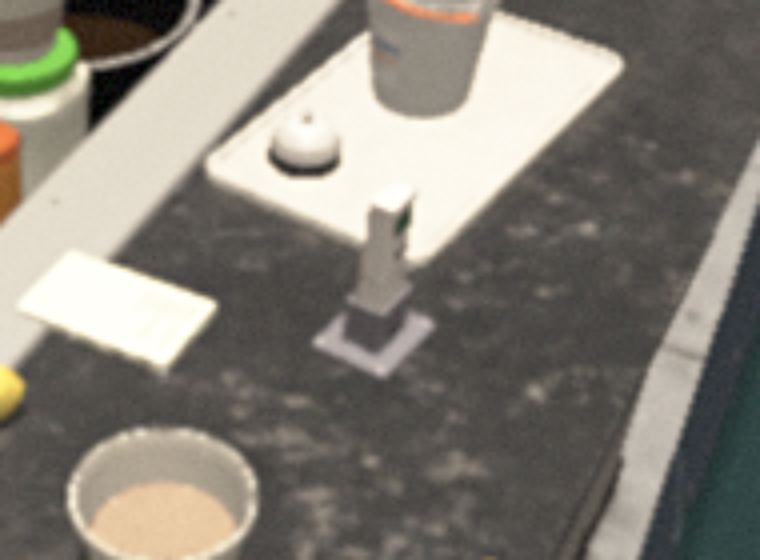

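The scene view shows the thermometer in its holder at (386,123) with its display towards the robot, the tub at (330,192) and the cup at (264,312). The four-jar row runs from (345,258) to (253,222) between the tub and the cup. The network positions agree in both views. I'll move above the thermometer first.

Call:
{"name": "step_arm", "arguments": {"series": [[1,20,0,-30,5],[1,60,0,-55,10],[1,105,1,-55,15],[1,150,2,-55,20],[1,195,3,-55,20],[1,240,4,-55,20],[1,285,4,-55,20],[1,320,4,-55,20],[1,343,4,-55,20],[1,343,4,-55,20],[1,343,4,-55,20]]}}

```text
time: 2.48
tool_pos: [0.5091, -0.4061, 0.2606]
ee_rot: [3.141, 0.001, -0.005]
wrist_force: [-0.3, -0.6, 0.3]
width: 0.0942
```

```bash
python3 - <<'E'
from h import *
o=robot.get_obs();print(o["time"],o["tool_pos"],o["ee_rot"],o["joint_positions"])
for n in ("wrist","scene","top"):
    s=cams.snapshot(n); np.save(n+"2.npy",s,allow_pickle=True)
    if n=="wrist": save(s,"wrist2.png"); print(-np.array(s["R"]).T@s["t"], s["R"])
    for l in ["thermometer","holder"]+(["cup_mouth","tub_mouth"] if n!="wrist" else []):
        print(n,l,[(np.round(d["position"],3).tolist(),round(d["p"],2),proj(s,d["position"]).round().tolist()) for d in models.pinpoint(s,l)[:2]])
E
```

```text
2.475 [ 0.50913427 -0.40611226  0.26060038] [ 3.14111082e+00  6.48313364e-04 -5.36293173e-03] [-7.59895930e-01  3.17179383e-01  9.91929882e-01 -8.23176067e-04
  1.83262563e+00  8.16050151e-01]
[ 0.58452457 -0.40656054  0.44014481] [[-5.59909781e-03 -9.99984275e-01 -3.16362280e-04]
 [-9.66932370e-01  5.33336763e-03  2.54977148e-01]
 [-2.54971452e-01  1.73354292e-03 -9.66947027e-01]]
wrist thermometer [([0.509, -0.41, 0.01], 0.87, [321.0, 174.0])]
wrist holder [([0.509, -0.411, -0.0], 0.94, [322.0, 172.0])]
scene thermometer [([0.507, -0.408, 0.014], 0.66, [383.0, 142.0])]
scene holder [([0.508, -0.408, -0.0], 0.57, [382.0, 145.0])]
scene cup_mouth [([0.503, 0.311, 0.065], 0.65, [262.0, 309.0])]
scene tub_mouth [([0.537, -0.079, 0.105], 0.67, [330.0, 182.0])]
top thermometer []
top holder [([0.513, -0.403, 0.001], 0.4, [431.0, 210.0])]
top cup_mouth [([0.503, 0.312, 0.068], 0.83, [196.0, 235.0])]
top tub_mouth [([0.537, -0.074, 0.106], 0.69, [326.0, 207.0])]
```

View pics/wrist2.png

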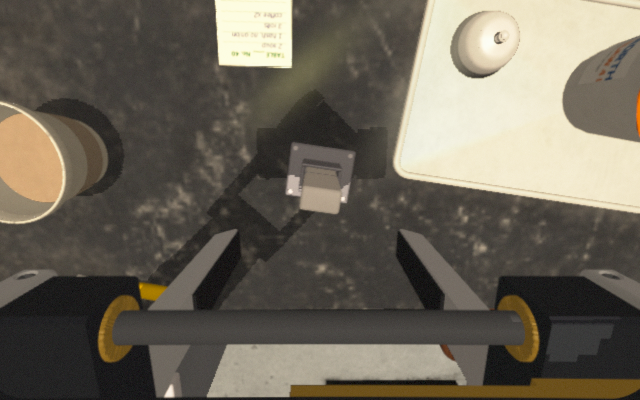

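The wrist view shows the holder plate at (321,173) with the bar top at about (321,208). It is turned by about 6 degrees, so I'll measure that from the corners.

```bash
python3 - <<'E'
from h import *
s=np.load("wrist2.npy",allow_pickle=True).item()
save(s,"wcrop.png",(275,125,371,227),5.5)
E
```

```text
(no output)
```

View pics/wcrop.png

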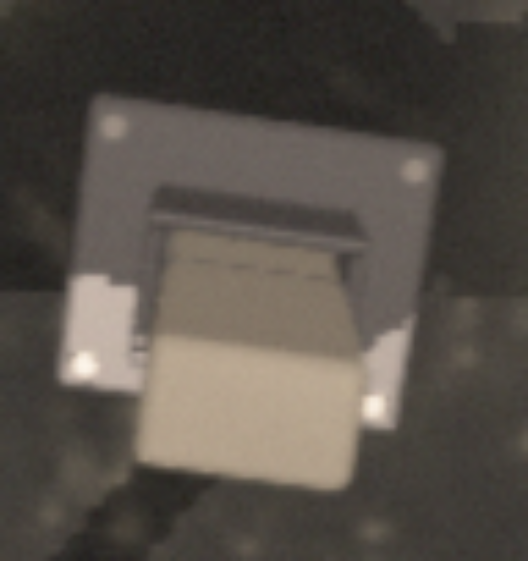

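The crop shows the plate corners at (92,95), (443,147), (395,430) and (60,383), and the bar-top corners at (158,332), (362,360), (348,490) and (137,463).

```bash
python3 - <<'E'
from h import *
s=np.load("wrist2.npy",allow_pickle=True).item()
for z,c in ((.008,[(92,95),(443,147),(395,430),(60,383)]),(.152,[(158,332),(362,360),(348,490),(137,463)])):
    P=np.array([atz(s,275+u/5.5,125+v/5.5,z)[:2] for u,v in c])
    e=np.roll(P,-1,0)-P
    print(P.mean(0).round(4),np.hypot(*e.T).round(4),np.degrees(np.arctan2(e[:,1],e[:,0])).round(1))
E
```

```text
[ 0.5089 -0.4087] [0.0865 0.0725 0.0861 0.0726] [-98.7 171.7  81.4  -7.9]
[ 0.5092 -0.4085] [0.0346 0.023  0.0365 0.0232] [-98.3 174.7  82.1  -9.9]
```

Both estimates agree: centre (0.509, -0.4085) and yaw about -8.5°, with edge lengths as specified. I'll align, go down and grip.

Call:
{"name": "step_arm", "arguments": {"series": [[1,0,2.4,0,8.2],[1,0,2.4,25,8.2],[1,0,2.4,55,8.2],[1,0,2.4,85,8.2],[1,0,2.4,115,8.2],[1,0,2.4,145,8.2],[1,0,2.4,165,8.2],[1,0,2.4,172,8.2],[1,0,2.4,172,8.2],[1,0,2.4,172,8.2],[-1,0,2.4,172,8.2],[-1,0,2.4,172,8.2],[-1,0,2.4,172,8.2],[-1,0,2.4,172,8.2],[-1,0,2.4,172,8.2],[-1,0,2.4,172,8.2],[-1,0,2.4,172,8.2],[-1,0,2.4,172,8.2]]}}

```text
time: 5.38
tool_pos: [0.51, -0.4079, 0.0884]
ee_rot: [3.142, 0.0, -0.147]
wrist_force: [-0.2, -0.5, -0.5]
width: 0.0378
```

Gripped, with an opening of 38 mm as expected. Now I'll lift straight up.

Call:
{"name": "step_arm", "arguments": {"series": [[-1,0,0,-8,0],[-1,0,0,-20,0],[-1,0,0,-40,0],[-1,0,0,-60,0],[-1,0,0,-85,0],[-1,0,0,-110,0],[-1,0,0,-135,0],[-1,0,0,-160,0],[-1,0,0,-185,0],[-1,0,0,-200,0],[-1,0,0,-200,0],[-1,0,0,-200,0]]}}

```text
time: 6.88
tool_pos: [0.5098, -0.4076, 0.2874]
ee_rot: [-3.141, 0.001, -0.147]
wrist_force: [0.5, 0.5, 0.1]
width: 0.0382
```

```bash
python3 - <<'E'
from h import *
o=robot.get_obs();print(o["time"],o["tool_pos"],o["ee_rot"],o["width"],o["wrist_force"])
for n in ("scene","top","wrist"):
    s=cams.snapshot(n)
    if n=="scene": save(s,"lift.png",(300,20,460,180),3.5)
    for l in ["lens","thermometer"]:
        print(n,l,[(np.round(d["position"],3).tolist(),round(d["p"],2)) for d in models.pinpoint(s,l)[:1]])
yaw=o["ee_rot"][2];c,sn=np.cos(yaw),np.sin(yaw)
for nm,g in (("cup",(.504,.311,.164)),("tub",(.5365,-.0765,.201))):
    d=np.array(g)-o["tool_pos"]; print(nm,c*d[0]+sn*d[1], sn*d[0]-c*d[1], -d[2])
E
```

```text
6.875 [ 0.50982926 -0.40764907  0.28744996] [-3.14063586e+00  1.42725471e-03 -1.47347840e-01] 0.038186511826217275 [0.51579367 0.48764597 0.06827969]
scene lens [([0.506, -0.406, 0.213], 0.88)]
scene thermometer [([0.508, -0.405, 0.21], 0.93)]
top lens [([0.507, -0.407, 0.213], 0.6)]
top thermometer [([0.511, -0.405, 0.214], 0.69)]
wrist lens [([0.506, -0.407, 0.208], 0.68)]
wrist thermometer [([0.51, -0.411, 0.21], 0.58)]
cup -0.11127471923064795 -0.710005920243304 0.12344996097191183
tub -0.022235989563746155 -0.3314763908545067 0.08644996097191182
```

View pics/lift.png

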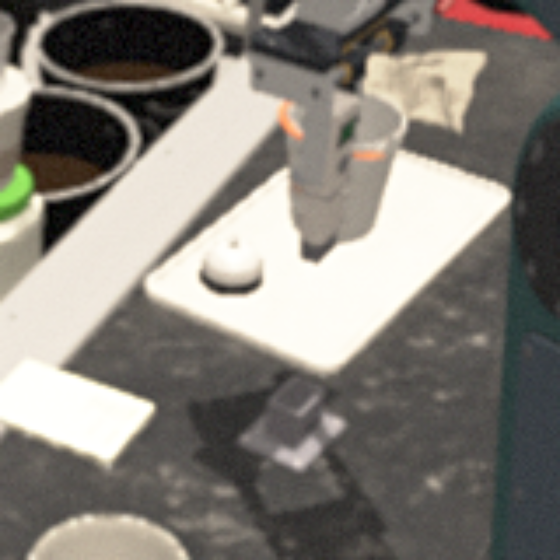

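The thermometer hangs upright in the fingers at (312,190 in the crop), above the empty holder, with the lens 76 mm below the TCP. I'll carry it high over the row to the cup.

Call:
{"name": "step_arm", "arguments": {"series": [[-1,-2,-10,0,0],[-1,-5,-35,0,0],[-1,-11,-70,0,0],[-1,-17,-110,0,0],[-1,-24,-152,0,0],[-1,-30,-194,0,0],[-1,-37,-236,0,0],[-1,-44,-278,0,0],[-1,-50,-320,0,0],[-1,-57,-362,0,0],[-1,-63,-404,0,0],[-1,-70,-446,0,0],[-1,-77,-488,0,0],[-1,-83,-530,0,0],[-1,-90,-572,0,0],[-1,-96,-614,0,0],[-1,-102,-650,0,0],[-1,-107,-682,0,0],[-1,-110,-703,0,0],[-1,-111,-710,0,0]]}}

```text
time: 9.82
tool_pos: [0.5041, 0.3116, 0.2883]
ee_rot: [3.141, 0.0, -0.146]
wrist_force: [-0.5, 0.1, -1.1]
width: 0.0377
```

Call:
{"name": "step_arm", "arguments": {"series": [[-1,0,0,0,0],[-1,0,0,10,0],[-1,0,0,30,0],[-1,0,0,55,0],[-1,0,0,70,0],[-1,0,0,75,0],[-1,0,0,75,0],[-1,0,0,75,0]]}}

```text
time: 10.82
tool_pos: [0.5051, 0.3109, 0.2147]
ee_rot: [-3.14, -0.002, -0.147]
wrist_force: [-0.2, -0.9, -0.5]
width: 0.038
```

```bash
cat > chk.py <<'E'
from h import *
import sys
m=sys.argv[1]; A=[]
o=robot.get_obs();print(o["time"],o["tool_pos"],o["ee_rot"],o["width"],o["joint_positions"].round(2))
for n in ("scene","top","wrist"):
    s=cams.snapshot(n); save(s,f"{m}_{n}_{o['time']:.1f}.png")
    for l in ["lens",m]:
        print(n,l,[(np.round(d["position"],3).tolist(),round(d["p"],2),proj(s,d["position"]).round().tolist()) for d in models.pinpoint(s,l)[:1]])
E
python3 chk.py cup_mouth; ls pics
```

```text
10.825 [0.50506064 0.31092172 0.21473188] [-3.14042335e+00 -1.93567216e-03 -1.47450355e-01] 0.03798529311373183 [ 0.46  0.18  1.25 -0.    1.71  2.17]
scene lens [([0.504, 0.31, 0.138], 0.67, [257.0, 294.0])]
scene cup_mouth [([0.503, 0.313, 0.067], 0.9, [261.0, 309.0])]
top lens []
top cup_mouth [([0.502, 0.309, 0.068], 0.56, [197.0, 235.0])]
wrist lens [([0.502, 0.313, 0.133], 0.61, [316.0, 212.0])]
wrist cup_mouth [([0.504, 0.311, 0.068], 0.67, [318.0, 192.0])]
cup_mouth_scene_10.8.png
cup_mouth_top_10.8.png
cup_mouth_wrist_10.8.png
lift.png
scene1.png
th.png
top1.png
wcrop.png
wrist2.png
```

The lens is centred over the cup at z ≈ 0.138. I'll go down 49 mm and hold for over 2 s.

Call:
{"name": "step_arm", "arguments": {"series": [[-1,0,0,8,0],[-1,0,0,22,0],[-1,0,0,36,0],[-1,0,0,45,0],[-1,0,0,49,0],[-1,0,0,49,0],[-1,0,0,49,0],[-1,0,0,49,0]]}}

```text
time: 12.28
tool_pos: [0.5048, 0.3109, 0.1651]
ee_rot: [-3.141, -0.001, -0.147]
wrist_force: [-0.3, 0.4, -0.9]
width: 0.038
```

```bash
python3 chk.py cup_mouth; mv pics/cup_mouth_scene_11.*.png pics/c.png 2>/dev/null; ls pics; python3 -c "
import cv2;a=cv2.imread('pics/c.png');cv2.imwrite('pics/cc.png',cv2.resize(a[180:360,170:350],(720,600)[:1]*1+(720,))[:600])"
```

```text
12.275 [0.50480877 0.3108716  0.16509773] [-3.14097631e+00 -9.71532626e-04 -1.47367305e-01] 0.037969061733396224 [ 0.46  0.19  1.33 -0.    1.62  2.17]
scene lens [([0.503, 0.312, 0.094], 0.64, [260.0, 304.0])]
scene cup_mouth []
top lens []
top cup_mouth [([0.678, 0.112, -0.001], 0.64, [262.0, 176.0])]
wrist lens [([0.501, 0.311, 0.085], 0.96, [319.0, 213.0])]
wrist cup_mouth [([0.502, 0.314, 0.068], 0.87, [316.0, 207.0])]
cup_mouth_scene_10.8.png
cup_mouth_scene_12.3.png
cup_mouth_top_10.8.png
cup_mouth_top_12.3.png
cup_mouth_wrist_10.8.png
cup_mouth_wrist_12.3.png
lift.png
scene1.png
th.png
top1.png
wcrop.png
wrist2.png[ WARN:0@0.027] global loadsave.cpp:275 findDecoder imread_('pics/c.png'): can't open/read file: check file path/integrity
Traceback (most recent call last):
TypeError: 'NoneType' object is not subscriptable
```

Call:
{"name": "step_arm", "arguments": {"series": [[-1,0,0,0,0],[-1,0,0,0,0],[-1,0,0,0,0],[-1,0,0,0,0],[-1,0,0,0,0],[-1,0,0,0,0],[-1,0,0,0,0],[-1,0,0,0,0],[-1,0,0,0,0],[-1,0,0,0,0],[-1,0,0,0,0],[-1,0,0,0,0],[-1,0,0,0,0],[-1,0,0,0,0],[-1,0,0,0,0],[-1,0,0,0,0],[-1,0,0,0,0],[-1,0,0,0,0]]}}

```text
time: 14.98
tool_pos: [0.5045, 0.3107, 0.1644]
ee_rot: [3.142, -0.0, -0.147]
wrist_force: [0.0, 1.4, -0.3]
width: 0.0381
```

```bash
python3 -c "
import cv2;a=cv2.imread('pics/cup_mouth_scene_12.3.png');cv2.imwrite('pics/cc.png',cv2.resize(a[210:360,170:350],(720,600)))"
```

```text
(no output)
```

View pics/cc.png

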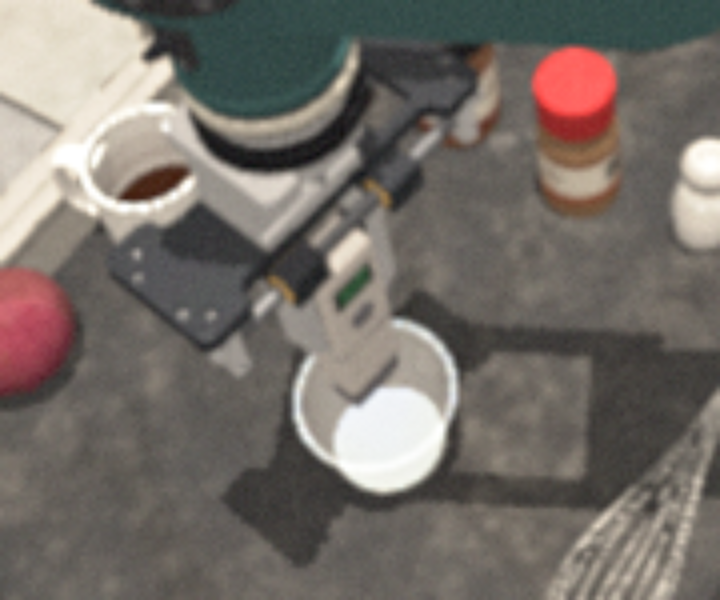

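The lens, at (367,385) in the crop, hangs over the middle of the cup rim at (376,395). It was held about 2.7 s and the cup is undisturbed. Next I'll lift and carry it over the row to the tub.

Call:
{"name": "step_arm", "arguments": {"series": [[-1,0,0,-10,0],[-1,0,0,-35,0],[-1,0,0,-65,0],[-1,0,0,-95,0],[-1,0,0,-117,0],[-1,1,5,-124,0],[-1,5,20,-124,0],[-1,12,50,-124,0],[-1,20,87,-124,0],[-1,30,127,-124,0],[-1,39,167,-124,0],[-1,48,207,-124,0],[-1,58,247,-124,0],[-1,67,287,-124,0],[-1,76,325,-124,0],[-1,83,355,-124,0],[-1,87,373,-124,0],[-1,88,378,-117,0],[-1,88,378,-100,0],[-1,88,378,-86,0]]}}

```text
time: 17.48
tool_pos: [0.5355, -0.075, 0.2485]
ee_rot: [-3.141, 0.002, -0.146]
wrist_force: [-0.4, 0.0, -1.4]
width: 0.0376
```

Call:
{"name": "step_arm", "arguments": {"series": [[-1,0,0,0,0],[-1,0,0,0,0]]}}

```text
time: 17.73
tool_pos: [0.5361, -0.0755, 0.2506]
ee_rot: [3.142, -0.0, -0.146]
wrist_force: [0.0, -0.3, -0.5]
width: 0.0378
```

```bash
python3 chk.py tub_mouth
```

```text
17.725 [ 0.53612771 -0.0755215   0.25058575] [ 3.14156839e+00 -2.35314251e-04 -1.46394443e-01] 0.03778952901078816 [-0.24  0.06  1.31 -0.    1.77  1.47]
scene lens [([0.534, -0.075, 0.175], 0.8, [330.0, 165.0])]
scene tub_mouth [([0.535, -0.077, 0.108], 0.89, [330.0, 182.0])]
top lens [([0.535, -0.071, 0.172], 0.44, [325.0, 203.0])]
top tub_mouth [([0.537, -0.075, 0.105], 0.98, [326.0, 207.0])]
wrist lens [([0.532, -0.073, 0.171], 0.95, [315.0, 214.0])]
wrist tub_mouth [([0.535, -0.075, 0.11], 0.55, [317.0, 194.0])]
```

The lens is over the middle of the tub at z ≈ 0.174. I'll go down 48 mm to about 21 mm above the rim.

Call:
{"name": "step_arm", "arguments": {"series": [[-1,1,1,8,0],[-1,1,1,22,0],[-1,1,1,36,0],[-1,1,1,44,0],[-1,1,1,48,0],[-1,1,1,48,0],[-1,1,1,48,0],[-1,1,1,48,0],[-1,1,1,48,0],[-1,1,1,48,0],[-1,1,1,48,0],[-1,1,1,48,0]]}}

```text
time: 19.68
tool_pos: [0.5369, -0.0772, 0.2024]
ee_rot: [3.142, 0.0, -0.147]
wrist_force: [0.7, -0.2, -0.0]
width: 0.038
```

```bash
python3 chk.py tub_mouth; cp pics/tub_mouth_scene_19*.png pics/f.png; python3 - <<'E'
from h import *
s=cams.snapshot("scene")
save(s,"final.png",(200,110,400,280),3.5)
for l in ["cup","tub","jar_red","jar_flap","shaker","shaker_salt"]:
    print(l,[(np.round(d["position"],3).tolist(),round(d["p"],2)) for d in models.pinpoint(s,l)[:1]])
E
```

```text
19.675 [ 0.5368968  -0.07724537  0.20244669] [ 3.14151607e+00  7.91711607e-06 -1.47432930e-01] 0.038025109599714876 [-0.25  0.07  1.39 -0.    1.68  1.47]
scene lens [([0.539, -0.077, 0.124], 0.73, [329.0, 177.0])]
scene tub_mouth [([0.534, -0.077, 0.106], 0.71, [331.0, 182.0])]
top lens [([0.537, -0.077, 0.127], 0.57, [327.0, 205.0])]
top tub_mouth [([0.539, -0.076, 0.102], 0.87, [326.0, 206.0])]
wrist lens [([0.535, -0.08, 0.124], 0.8, [322.0, 211.0])]
wrist tub_mouth [([0.536, -0.069, 0.107], 0.8, [310.0, 206.0])]
cup [([0.501, 0.305, -0.002], 0.86)]
tub [([0.54, -0.072, -0.003], 0.65)]
jar_red [([0.489, 0.096, 0.0], 0.79)]
jar_flap [([0.596, 0.089, 0.0], 0.93)]
shaker [([0.678, 0.112, 0.002], 0.87)]
shaker_salt [([0.401, 0.087, 0.002], 0.83)]
```

View pics/final.png

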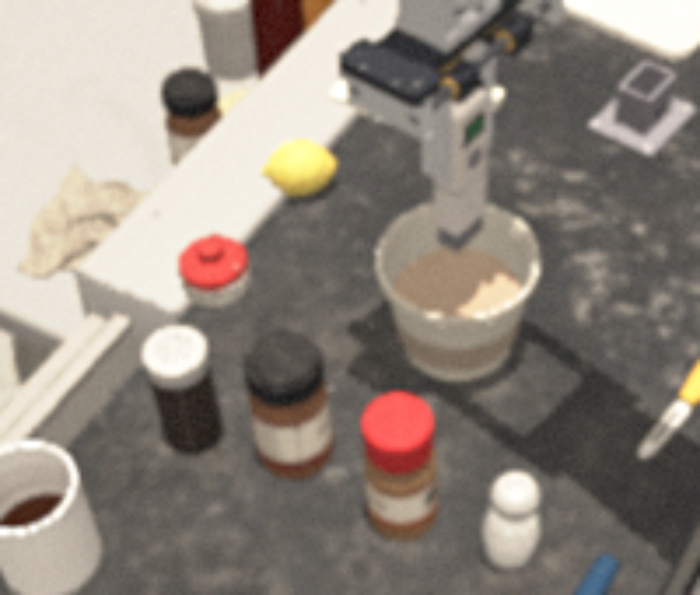

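The view shows the lens end at (460,235), centred over the tub's mouth, and all four jars and shakers standing in place. I'll hand the job in.

```bash
python3 -c "
from bench import robot
print(robot.close_job())"
```

```text
the job is handed in; nothing more can be done
None
```

I lifted the thermometer out of its holder and held it over the cup for about 2.7 s, lens about 2 cm above the rim. Then I carried it over the row of jars and handed the job in at about 20 s, with it held still over the tub. No verdict was reported.

**At the tub:** the lens was about 20 mm above the rim and within a few mm of the middle. The tool was vertical to within 0.001 rad and the grip was 38 mm wide. The force readings showed no sign of contact at any point.

**Other things:** the cup, tub, jars and shakers were all found within about 5 mm of their first positions, which is the network's own error. They all looked upright.

**Disagreements:**
- The wrist camera put the tub's middle about 7 mm further to the left (+y) than the other two views did. I followed the other two, which agreed with the earlier measurements.
- During the cup hold, the top camera mistook the shaker for the cup, and the scene camera missed the cup. I ignored both, because the wrist camera and the picture agreed with the earlier measurements.

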